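Load the label-tape stand and cap it

TASK

Load the tape stand from the rack: thread the pink roll onto the rod first, then the green roll, then fit the black end cap. Push each of the three home in turn until you feel the sprung orange plate behind them give a little, firmly but gently, never driving the plate to the end of its travel or forcing a part against the rod; let go with the cap still holding both rolls tight against the sprung plate. Leave the yellow roll and everything else on the bench where it is.

Things in the scene. Friction and masses are not known exactly. Their poses are not given: they have to be found in the camera images.
- stand: White tape stand fixed to the bench: foot 130 x 145 x 12 mm, post 34 mm wide and 144 mm high, and a level steel rod, 16 mm diameter, its axis 130 mm above the bench. Origin: bench level, straight under the rod. The rod runs along the stand's own y axis, from the post's face at y = +51 mm to its free end at y = -86 mm. An orange sprung plate sits on the rod near the post.
- rod_tip (a point): Free end of the rod, on its axis (stand y = -86 mm, 130 mm high). The last 10 mm taper from 16 to 8 mm diameter.
- strip (a point): Middle of a 5 mm wide brass spring strip under the rod, stand y -20 to -76 mm; its bottom is 11 mm below the rod's axis, ramped up over the 10 mm nearest the free end. It yields upwards, about 3.5 N plus 1 N per mm. Rolls hang clear of it; the cap rubs on it with a drag of about 4 to 10 N, which holds the cap where it is left.
- drag_plate (a joint): Orange disc round the rod, 44 mm diameter: how far (m) it is pressed towards the post (stand +y) from rest. Spring 3 N per mm, travel 7 mm. Home: 1.5 mm (5 N) or more for a moment; over 6 mm (18 N) is driven to the end. The face at rest lies at stand y anywhere from +6 to +26 mm, not measured: find it by feel or look. With no roll against it, it reads 0.
- roll_pink: Pink roll of label tape, a rigid ring of 60 mm outer diameter, 25 mm wide, with a 26 mm bore, about 60 g. Origin: its centre; its own y axis is the bore's axis. It starts standing in the rack, axis level. Either face may go first. Hung on the rod its centre is 5 mm below the rod's axis. Grip it from above across its diameter (along its x).
- roll_green: Green roll of label tape, same form and size as the pink one, also standing in the rack; origin at its centre, y along the bore.
- roll_yellow: Yellow roll of label tape, same form; not needed, it stays in the rack. Origin at its centre.
- rack: Blue rack fixed to the bench, 74 x 150 mm, at most 12 mm high, with three places 48 mm apart along its y axis in which the rolls stand on a floor 4 mm above the bench, in any order. Origin: middle of its underside.
- cap: Black end cap with red bands: a ring-shaped knob of 36 mm outer diameter, 25 mm long, with a through bore of 18 mm chamfered at both ends by 1.8 mm, about 50 g; either end may go first. Origin: its centre; its own y axis is the bore's axis. It starts lying on its side (axis level) on the small rest, its centre 44 mm above the bench. On the rod its centre hangs 1 mm below the rod's axis.
- cap_rest: Small aluminium rest fixed to the bench, foot 56 x 46 mm, a 22 mm wide and 26 mm high block that carries the cap. Origin: middle of its underside.
- wash_bottle: White plastic wash bottle with red top and bent spout, 68 mm diameter, 215 mm high; leave it. Origin: centre of its underside.
- amber_bottle: Amber glass bottle, 48 mm diameter, 100 mm high; leave it. Origin: centre of its underside.
- beaker: Glass beaker, 70 mm diameter, 90 mm high; leave it. Origin: centre of its underside.
- petri_dish: Clear closed dish, 60 mm diameter, 15 mm high; leave it. Origin: centre of its underside.
- sample_jar: Glass jar with white lid, 56 mm diameter, 60 mm high; leave it. Origin: centre of its underside.
- forceps: Steel forceps lying on the bench, 130 mm long, 6 mm high; leave them. Origin: near the middle, at bench level.
Things that resemble listed ones, but are neither listed nor needed, are in the scene too. Leave any blue look-alike of the cap alone. Of the things that look like the stand, the larger one is meant.

How it is judged:
By the outcome, as a careful person would: the job done as asked, in the order asked, and still so for the second after the job is handed in, with the robot touching nothing.
It also fails if it takes over 72 s, if anything falls off the work surface, if the arm or the gripper's body presses on something with over 40 N, if the wrist force passes 120 N, or if a joint passes its speed limit or range.

ROBOT

A 6-joint arm with a two-finger parallel gripper is mounted at the origin on the work surface. World frame = base frame: x ahead of the robot, y to its left, z up, the work surface at z = 0. Lengths are in m, angles in rad, forces in N, time in s.
With the tool pointing down it reaches from about 0.275 to 0.875 m from the base axis. Payload 12.5 kg.
Tool frame: the origin (TCP) lies at the very end of the fingers, on their centre line; the grasp point (between the pads) lies 19 mm behind it; x points along the fingers, y is the direction in which the jaws open and shut, and the axes are right-handed (so a half turn about x gives the same grasp; the last joint's range is limited). The gripper opens to 85 mm and grips with 20 to 120 N. Pads are 22 mm wide; open, the fingers measure 114 mm over their backs; the gripper's body (76 mm by 85 mm) begins 54 mm behind the grasp point. The pads swing forward as they close: fully open they stand 13 mm farther back than shut.
Start: joints at [-1.403, 0.351, 1.652, -0, 1.139, -0.085], TCP at [0.138, -0.532, 0.231] pointing down, gripper open.
Joint ranges: [-2.75, 2.75], [-0.79, 2.1], [0.01, 2.65], [-1.57, 4.71], [0.07, 3.14], [-2.87, 2.87]. Speed limits (rad/s): [2.22, 2.22, 2.79, 3.14, 3.14, 3.14].

INTERFACE

Orientations are given as a 3x3 rotation matrix whose columns are the frame's x, y, z axes.
In Python, from bench import manip gives the robot as it stands. Calls block until the motion is done:
- manip.move_ptp(position, orientation): joint-space move of the TCP to a pose.
- manip.move_l(position, attitude=None, max_speed=0.15): straight line of the TCP; attitude=None keeps the orientation; max_speed is the mean speed in m/s.
- manip.move_j(angles): joint-space move.
- manip.set_gripper(opening, effort=None): opening from 0.0 (shut) to 1.0 (fully open); effort is the grip in N (None keeps the last); returns when the fingers have stopped.
- manip.dwell(seconds).
- manip.inverse_kinematics(position, orientation): joint angles nearest the present ones, or None.
- manip.grab_frame(name): name is "scene" or "top"; returns (picture, depth): 400x640x3 uint8, red, green, blue; 400x640 float32, m along the optical axis (not along the pixel's ray), 0 where there is no reading.
- manip.get_calibration(name): a dict with "camera_matrix" (3x3 intrinsics, pixels), "k1" (the pictures are not rectified: a ray, as slopes to the right and down, at radius r is drawn at 1 + k1 r^2 times it, then the intrinsics apply), "R" (3x3) and "t" (3): a world point X has camera coordinates R X + t. Camera axes: x right, y down, z forward; pixel columns grow to the right and rows downward; lengths in m; the calibration is good to about 2 mm. A picture is of the moment at which its call begins. get_calibration takes no time and is no camera call.
A pose or a line that the arm cannot do raises manip.Unreachable and nothing moves.
- manip.sign_off(): hands the job in, once; it reports no verdict.
Trained networks look in the newest picture that a camera, given by its name, has taken for a name from the list of things; names that differ only in an ending like _2 or _b are one class to them, and where a whole thing is asked for, a point or a joint stands for the part that bears it (a point fixed in the world has none). Each returns a list of dicts, best first, with "confidence" (0 to 1); they miss things now and then, are a little off and sometimes report something else, mostly with a low value. They report only what shows in the picture. A call takes as long as a camera call. They do not tell look-alikes from the thing itself.
- manip.look_for(camera, name): "at" ([x, y, z] in m, in world coordinates, good to about 4 mm: the middle of the surface that is visible of it).
Readings, each from a call of its own:
- manip.current_time(): time.
- manip.current_qpos(): joint angles.
- manip.current_joint_vel(): joint speeds.
- manip.current_joint_torque(): joint torques, N m.
- manip.current_ee_pos(): TCP position.
- manip.current_tcp_rot(): TCP orientation.
- manip.current_force(): force on the tool from outside, world axes, zero at the start.
- manip.current_ft_torque(): the same for the moment, N m.
- manip.current_grip_width(): opening from 0.0 (shut) to 1.0 (fully open).
Only numpy, scipy, OpenCV 4.12 (cv2) and the standard library are available. Lean on these libraries where they do the work, as an engineer would, in place of code of your own. Each camera call takes 0.05 s, during which the arm holds its last target.

## Working session

There is one attempt and no reset: what is moved stays moved. The work goes in short steps, each a Python script; the robot and the scene stay as the last script left them, time stands still between calls to the robot, and variables do not carry over. Pictures are saved under pics/ and viewed, and the job is handed in when it is done.

```bash
ls; mkdir -p pics
python3 - <<'E'
from bench import manip
import cv2
for c in ("scene","top"):
    p,d=manip.grab_frame(c)
    cv2.imwrite(f"pics/{c}0.png",p[:,:,::-1])
    import numpy as np; np.save(f"pics/{c}0d.npy",d)
    k=manip.get_calibration(c); print(c,k)
    for n in ("stand","rack","roll_pink","roll_green","roll_yellow","cap","drag_plate","cap_rest"):
        print(n,[(np.round(r["at"],3).tolist(),round(r["confidence"],2)) for r in manip.look_for(c,n)])
print(manip.current_time())
E
```

```text
pics
scene {'camera_matrix': array([[485.4326356 ,   0.        , 320.34045302],
       [  0.        , 485.4326356 , 199.55847266],
       [  0.        ,   0.        ,   1.        ]]), 'k1': -0.08621922945945959, 'R': array([[-0.67635234,  0.73641335, -0.01558493],
       [ 0.58605741,  0.52520132, -0.61700914],
       [-0.44618854, -0.42644924, -0.78680165]]), 't': array([ 0.4452271 , -0.22048959,  1.54871972])}
stand [([0.536, 0.182, 0.01], 0.9), ([0.719, 0.001, 0.008], 0.56)]
rack [([0.56, -0.259, 0.005], 0.62)]
roll_pink [([0.54, -0.329, 0.048], 0.62)]
roll_green [([0.539, -0.278, 0.053], 0.69)]
roll_yellow [([0.545, -0.231, 0.047], 0.54)]
cap [([0.573, -0.1, 0.028], 0.69), ([0.486, -0.033, 0.054], 0.43)]
drag_plate []
cap_rest [([0.497, -0.035, 0.003], 0.64)]
top {'camera_matrix': array([[437.80389271,   0.        , 324.50925155],
       [  0.        , 437.80389271, 200.7835189 ],
       [  0.        ,   0.        ,   1.        ]]), 'k1': -0.10189236370794083, 'R': array([[-1.44140961e-03, -9.99964272e-01,  8.32932085e-03],
       [-9.82478829e-01, -1.36220698e-04, -1.86374170e-01],
       [ 1.86368646e-01, -8.45202291e-03, -9.82443531e-01]]), 't': array([-0.07129587,  0.58720241,  1.22036863])}
stand [([0.708, -0.006, 0.014], 0.93), ([0.518, 0.175, 0.012], 0.78)]
rack [([0.526, -0.271, 0.004], 0.82), ([0.529, -0.283, 0.057], 0.53)]
roll_pink [([0.53, -0.338, 0.057], 0.71)]
roll_green [([0.529, -0.283, 0.057], 0.81), ([0.747, 0.117, 0.067], 0.16)]
roll_yellow [([0.539, -0.234, 0.063], 0.49)]
cap [([0.486, -0.042, 0.058], 0.52)]
drag_plate [([0.478, -0.052, 0.007], 0.43)]
cap_rest [([0.474, -0.048, 0.006], 0.56), ([0.519, 0.179, 0.011], 0.46), ([0.408, 0.276, 0.009], 0.29)]
0.9
```

View pics/scene0.png

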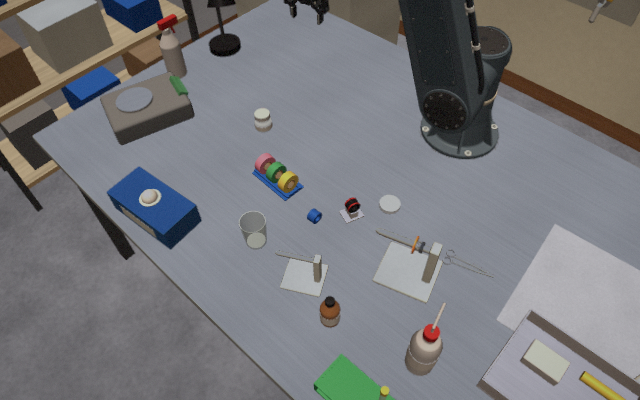

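View pics/top0.png

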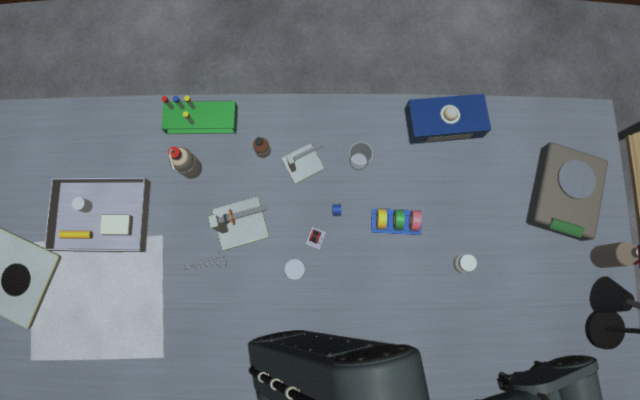

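The stand that fits is the larger one, at scene (410,265) and top (238,220). The smaller look-alike is at scene (305,275) and top (302,162). The cap is black with red bands, on the rest at scene (352,207) and top (316,237). The blue look-alike is at scene (314,215). Next I'll enlarge crops to confirm and measure.

```bash
cat > h.py <<'E'
import numpy as np, cv2
from bench import manip
def cloud(cam,d):
    k=manip.get_calibration(cam);K=k["camera_matrix"]
    h,w=d.shape; v,u=np.mgrid[0:h,0:w].astype(float)
    x=(u-K[0,2])/K[0,0]; y=(v-K[1,2])/K[1,1]
    a,b=x.copy(),y.copy()
    for _ in range(10):
        f=1+k["k1"]*(a*a+b*b); a,b=x/f,y/f
    P=np.stack([a*d,b*d,d],-1)
    return (P-k["t"])@k["R"]      # R^T (P-t)
def proj(cam,X):
    k=manip.get_calibration(cam);K=k["camera_matrix"]
    c=np.atleast_2d(X)@k["R"].T+k["t"]; a=c[:,:2]/c[:,2:]
    a=a*(1+k["k1"]*(a**2).sum(1,keepdims=True))
    return a*[K[0,0],K[1,1]]+[K[0,2],K[1,2]]
E
python3 - <<'E'
from h import *
a=cv2.imread("pics/scene0.png");b=cv2.imread("pics/top0.png")
def crop(i,x0,y0,x1,y1): return cv2.resize(i[y0:y1,x0:x1],(400,300),interpolation=cv2.INTER_CUBIC)
o=np.vstack([np.hstack([crop(a,365,220,465,295+10),crop(a,240,145,380,250)]),np.hstack([crop(b,195,190,295,265),crop(b,300,180,440,285)])])
cv2.imwrite("pics/crop0.png",o)
for cam in("scene","top"):
    d=np.load(f"pics/{cam}0d.npy");P=cloud(cam,d);im=(a if cam=="scene" else b)
    hsv=cv2.cvtColor(im,cv2.COLOR_BGR2HSV).astype(int)
    H,S,V=hsv[...,0],hsv[...,1],hsv[...,2]
    x,y,z=P[...,0],P[...,1],P[...,2]
    bench=(abs(z)<.02)&(abs(x-.5)<.2)&(abs(y)<.3)&(d>0)&(S<80)
    print(cam,"bench z",np.median(z[bench]))
    def st(n,m):
        m=m&(d>0)
        if m.sum()==0: print(n,0);return
        Q=P[m];print(n,m.sum(),"mean",Q.mean(0).round(4),"lo",np.percentile(Q,3,0).round(4),"hi",np.percentile(Q,97,0).round(4))
    R=(abs(x-.53)<.08)&(abs(y+.28)<.12)
    st("pink",R&((H>165)|(H<5))&(S>90)&(z>.016))
    st("green",R&(H>45)&(H<85)&(S>90)&(z>.016))
    st("yellow",R&(H>20)&(H<35)&(S>90)&(z>.016))
    st("rackblue",R&(H>100)&(H<125)&(S>130))
    C=(abs(x-.48)<.05)&(abs(y+.04)<.05)
    st("cap",C&(z>.03))
    st("rest",C&(z>.0025)&(z<.012)&(S<60))
    T=(abs(x-.52)<.12)&(abs(y-.15)<.14)
    st("orange",T&(H>5)&(H<20)&(S>110)&(z>.09))
    st("rod/posttop",T&(z>.1))
E
```

```text
scene bench z 0.0011618782537256786
pink 156 mean [ 0.5422 -0.3304  0.0469] lo [ 0.5104 -0.3487  0.0192] hi [ 0.562  -0.3215  0.0644]
green 219 mean [ 0.5434 -0.2838  0.0513] lo [ 0.5131 -0.2996  0.0241] hi [ 0.5646 -0.2742  0.0661]
yellow 220 mean [ 0.5447 -0.236   0.0513] lo [ 0.516  -0.2767  0.0202] hi [ 0.5664 -0.2235  0.066 ]
rackblue 346 mean [ 0.555  -0.2681  0.0073] lo [ 0.5089 -0.3536  0.0013] hi [ 0.572  -0.2107  0.0141]
cap 165 mean [ 0.4889 -0.0385  0.052 ] lo [ 0.4727 -0.0553  0.0325] hi [ 0.5038 -0.0251  0.0643]
rest 279 mean [ 0.4859 -0.0382  0.0051] lo [ 0.4345 -0.0861  0.0026] hi [0.527  0.0025 0.0095]
orange 34 mean [0.5346 0.1857 0.1416] lo [0.5123 0.1788 0.1277] hi [0.5487 0.1906 0.1535]
rod/posttop 690 mean [0.5338 0.1868 0.1368] lo [0.5064 0.1002 0.1086] hi [0.5575 0.2434 0.1519]
top bench z 0.0009392944256600463
pink 78 mean [ 0.5261 -0.3356  0.0542] lo [ 0.5055 -0.3464  0.0405] hi [ 0.5577 -0.3248  0.0626]
green 156 mean [ 0.5322 -0.2878  0.0588] lo [ 0.5083 -0.2988  0.0445] hi [ 0.56   -0.277   0.0675]
yellow 152 mean [ 0.5346 -0.2356  0.0581] lo [ 0.5113 -0.2467  0.0416] hi [ 0.5596 -0.2252  0.0676]
rackblue 436 mean [ 0.5274 -0.277   0.0064] lo [ 4.983e-01 -3.431e-01  4.000e-04] hi [ 0.5681 -0.2145  0.0143]
cap 113 mean [ 0.4847 -0.0431  0.0569] lo [ 0.4691 -0.0585  0.0355] hi [ 0.5018 -0.0298  0.0651]
rest 363 mean [ 0.4789 -0.0428  0.0048] lo [ 0.4331 -0.0883  0.0026] hi [0.526  0.0049 0.0093]
orange 21 mean [0.5256 0.1814 0.146 ] lo [0.5115 0.1765 0.1343] hi [0.5431 0.1859 0.1531]
rod/posttop 490 mean [0.5282 0.1788 0.1391] lo [0.5    0.0962 0.1156] hi [0.5553 0.2363 0.1523]
```

View pics/crop0.png

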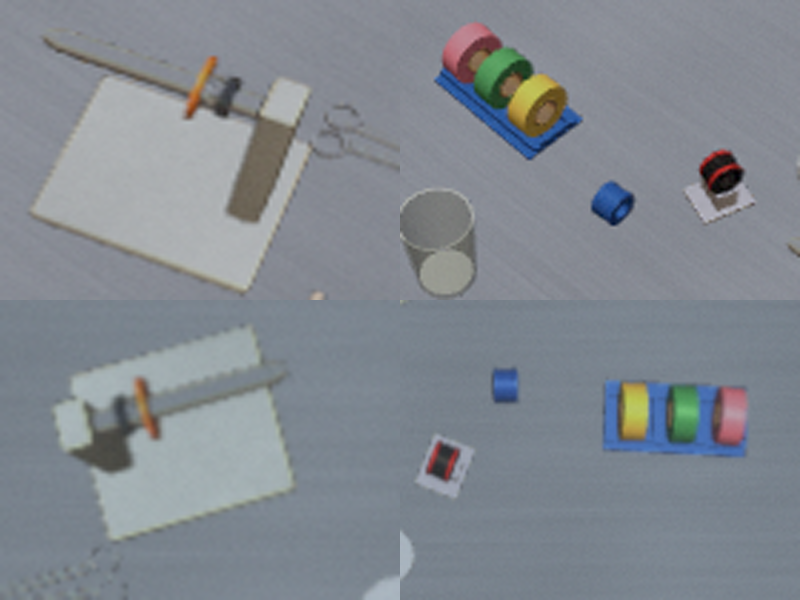

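The top crop shows the larger stand with its orange plate and the free end pointing to world -y. The rack order is yellow, green, pink towards -y, and the black/red cap sits on its rest, with a blue decoy beside it. Now I'll measure the stand accurately by intersecting pixel rays with planes of known height.

```bash
cat >> h.py <<'E'
def ray(cam,uv,z):
    k=manip.get_calibration(cam);K=k["camera_matrix"]
    uv=np.atleast_2d(uv).astype(float); xy=(uv-[K[0,2],K[1,2]])/[K[0,0],K[1,1]]
    a=xy.copy()
    for _ in range(10): a=xy/(1+k["k1"]*(a**2).sum(1,keepdims=True))
    D=np.c_[a,np.ones(len(a))]@k["R"]; C=-k["R"].T@k["t"]
    return C+D*((z-C[2])/D[:,2])[:,None]
E
python3 - <<'E'
from h import *
for cam in("scene","top"):
    im=cv2.imread(f"pics/{cam}0.png");hsv=cv2.cvtColor(im,cv2.COLOR_BGR2HSV).astype(int)
    d=np.load(f"pics/{cam}0d.npy");P=cloud(cam,d);x,y,z=[P[...,i] for i in range(3)]
    # rod axis from cloud
    T=(abs(x-.53)<.06)&(y>.07)&(y<.26)&(z>.115)&(z<.16)&(d>0)
    T&=~((hsv[...,0]>3)&(hsv[...,0]<22)&(hsv[...,1]>100))
    vv,uu=np.nonzero(T)
    W=ray(cam,np.c_[uu,vv],.130); 
    m=(W[:,1]<.172)
    p=np.polyfit(W[m,1],W[m,0],1)
    for _ in range(3):
        r=W[:,0]-np.polyval(p,W[:,1]); m=(W[:,1]<.172)&(abs(r)<.012); p=np.polyfit(W[m,1],W[m,0],1)
    print(cam,"rod x(y)=",p,"n",m.sum(),"x at y=.1:",np.polyval(p,.1),"at .17",np.polyval(p,.17),"tip ymin",W[m,1].min(), "res",np.std(r[m]))
    # foot
    g=cv2.cvtColor(im,cv2.COLOR_BGR2GRAY)
    F=(abs(x-.53)<.12)&(abs(y-.17)<.12)
    bg=np.median(g[F&(abs(z)<.004)])
    print("bg",bg, np.percentile(g[F],[5,50,80,95]))
    M=(F&(z>.006)&(z<.02)&(d>0))
    cnt=np.argwhere(M)[:,::-1]
    Wf=ray(cam,cnt,.012)[:,:2].astype(np.float32)
    print("foot depthmask",cv2.minAreaRect(Wf*1000))
    M2=(F&(z<.03)&(hsv[...,1]<45)&(g>bg+25)).astype(np.uint8)
    n,l,s,c=cv2.connectedComponentsWithStats(M2); i=1+np.argmax(s[1:,4])
    Wf=ray(cam,np.argwhere(l==i)[:,::-1],.012)[:,:2].astype(np.float32)
    print("foot colour",s[i],cv2.minAreaRect(Wf*1000))
    O=F&(hsv[...,0]>3)&(hsv[...,0]<20)&(hsv[...,1]>120)&(z>.09)
    W=ray(cam,np.argwhere(O)[:,::-1],.13);print("orange",O.sum(),W.mean(0))
E
```

```text
scene rod x(y)= [-0.27854743  0.57945276] n 244 x at y=.1: 0.5515980151113751 at .17 0.5320996948874241 tip ymin 0.0883139951458059 res 0.005785016416091614
bg 139.0 [108. 140. 174. 177.]
foot depthmask ((527.7305908203125, 171.26654052734375), (234.6698455810547, 237.82777404785156), 0.2973731458187103)
foot colour [ 373  242   69   60 2120] ((529.5504760742188, 183.69944763183594), (126.22116088867188, 141.578857421875), 15.787504196166992)
orange 30 [0.52756286 0.18262839 0.13      ]
top rod x(y)= [-0.28524294  0.58202701] n 183 x at y=.1: 0.5535027128691392 at .17 0.5335357071682642 tip ymin 0.08898539704549013 res 0.004844917533582436
bg 130.0 [121. 131. 168. 173.]
foot depthmask ((529.264892578125, 169.03689575195312), (237.64208984375, 236.27529907226562), 89.94352722167969)
foot colour [ 218  213   50   37 1077] ((505.00164794921875, 174.5785675048828), (77.97584533691406, 141.93511962890625), 16.47649574279785)
orange 18 [0.52840292 0.18465618 0.13      ]
```

Run:
```python
from h import *
th=np.arctan(.282);print("yaw",np.degrees(th))
print("tip top",ray("top",[[266.7,207.5]],.13)); 
print("tip scene",ray("scene",[[365+44/4,220+38*85/300]],.13))
# rolls, cap: colour masks through ray-plane at known heights
for cam in("scene","top"):
    im=cv2.imread(f"pics/{cam}0.png");hsv=cv2.cvtColor(im,cv2.COLOR_BGR2HSV).astype(int)
    d=np.load(f"pics/{cam}0d.npy");P=cloud(cam,d);x,y,z=[P[...,i] for i in range(3)]
    H,S,V=[hsv[...,i] for i in range(3)]
    Rg=(abs(x-.53)<.09)&(abs(y+.28)<.12)
    B=(Rg&(H>100)&(H<125)&(S>120)).astype(np.uint8)
    W=ray(cam,np.argwhere(B)[:,::-1],.009)[:,:2].astype(np.float32)
    print(cam,"rack",cv2.minAreaRect(W*1000))
    # rolls upper band: points z>.055
    for n,m in(("pink",((H>165)|(H<6))&(S>70)),("green",(H>45)&(H<85)&(S>80)),("yellow",(H>20)&(H<35)&(S>80))):
        Q=P[Rg&m&(z>.057)]
        print(n,len(Q),Q.mean(0).round(4),"yrange",np.percentile(Q[:,1],[2,98]).round(4),"xr",np.percentile(Q[:,0],[2,98]).round(4))
    C=(abs(x-.485)<.04)&(abs(y+.04)<.04)&(z>.03)&(V<175)&((V<90)|(S>100))
    Q=P[C]; W=ray(cam,np.argwhere(C)[:,::-1],.05)[:,:2].astype(np.float32)
    print("cap",C.sum(),Q.mean(0).round(4),cv2.minAreaRect(W*1000))
    C=(abs(x-.485)<.05)&(abs(y+.04)<.05)&(z<.02)&(V>165)&(S<40)
    uv=np.argwhere(C|((abs(x-.485)<.04)&(abs(y+.04)<.04)&(z>.03)))[:,::-1]
    print("restfoot",C.sum(),cv2.minAreaRect((ray(cam,np.argwhere(C)[:,::-1],.005)[:,:2]*1000).astype(np.float32)))
a=cv2.imread("pics/scene0.png");b=cv2.imread("pics/top0.png")
f=lambda i,x0,y0,w,h:cv2.resize(i[y0:y0+h,x0:x0+w],(400,400),interpolation=cv2.INTER_CUBIC)
cv2.imwrite("pics/crop1.png",np.hstack([f(a,330,190,45,45),f(b,295,217,40,40)]))
```

```text
yaw 15.748451902991764
tip top [[0.55430455 0.08709804 0.13      ]]
tip scene [[0.55830291 0.09154644 0.13      ]]
scene rack ((537.7249145507812, -284.22674560546875), (152.27867126464844, 72.53472137451172), 87.03364562988281)
pink 93 [ 0.5343 -0.3342  0.0618] yrange [-0.3486 -0.3219] xr [0.5138 0.5521]
green 95 [ 0.5374 -0.2863  0.0619] yrange [-0.2998 -0.2747] xr [0.5172 0.5546]
yellow 100 [ 0.5399 -0.235   0.0621] yrange [-0.2487 -0.2238] xr [0.5211 0.5579]
cap 152 [ 0.4894 -0.0387  0.0517] ((488.1500549316406, -39.93492889404297), (45.39817810058594, 37.44781494140625), 65.54645538330078)
restfoot 115 ((483.4366760253906, -43.992774963378906), (45.05645751953125, 54.35676574707031), 68.7134017944336)
top rack ((533.7175903320312, -286.6365051269531), (147.7765655517578, 71.7898178100586), 86.65108489990234)
pink 69 [ 0.5331 -0.3376  0.0609] yrange [-0.3494 -0.3254] xr [0.5121 0.5534]
green 109 [ 0.5346 -0.2884  0.0625] yrange [-0.2988 -0.2774] xr [0.5153 0.5558]
yellow 109 [ 0.5383 -0.2363  0.0621] yrange [-0.247  -0.2255] xr [0.5188 0.5588]
cap 88 [ 0.4832 -0.0423  0.0591] ((484.246826171875, -42.41447448730469), (23.241104125976562, 31.0705509185791), 63.71635818481445)
restfoot 108 ((484.8562316894531, -44.5654296875), (43.402565002441406, 53.9377555847168), 68.21599578857422)
```

View pics/crop1.png

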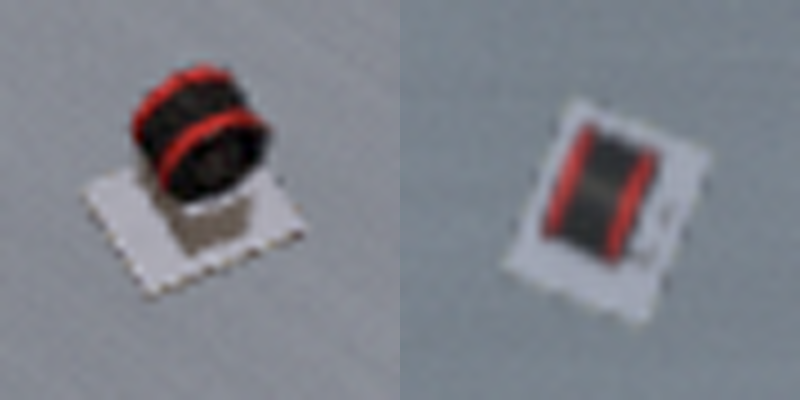

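Rod yaw is about 15.7° and the tip is near (0.556, 0.089). Both cameras agree to about 2 mm. Next I'll pick up the pink roll.

```bash
cat >> h.py <<'E'
def Rt(yaw,s=1):
    j=np.array([np.cos(yaw),np.sin(yaw),0])*s; x=np.array([0,0,-1.]); return np.c_[x,j,np.cross(x,j)]
TH=np.arctan(.282); U=np.array([-np.sin(TH),np.cos(TH),0]); S=np.array([np.cos(TH),np.sin(TH),0])
O=np.array([.5324,.1718,0])
def W(sx,sy,z): return O+S*sx+U*sy+[0,0,z]
def stf():
    f=np.array(manip.current_force()); return np.array([f@S,f@U,f[2]]).round(2)
E
python3 - <<'E'
from h import *
print(np.round(manip.current_tcp_rot(),3).tolist(),manip.current_grip_width(),manip.current_force())
rk=np.arctan2(-.054,.9985)
for n,p,y in(("pink",[.5333,-.335,.013],rk),("green",[.5360,-.287,.013],rk),("cap",[.4845,-.0425,.022],np.radians(-21.5)),("rod",W(0,-.125,.1),TH),("rodend",W(0,0,.1),TH)):
    for s in(1,-1):
        q=manip.inverse_kinematics(p,Rt(y,s));print(n,s,None if q is None else np.round(q,2).tolist())
E
```

```text
[[-0.0, 0.25, -0.968], [0.0, -0.968, -0.25], [-1.0, -0.0, 0.0]] 1.0011253252014771 [-0.73310344 -0.50886273 -1.10025773]
pink 1 [-0.63, 0.77, 1.56, -0.0, 0.81, -0.58]
pink -1 [-0.63, 0.77, 1.56, -0.0, 0.81, 2.56]
green 1 [-0.57, 0.74, 1.63, -0.0, 0.78, -0.51]
green -1 [-0.57, 0.74, 1.63, -0.0, 0.78, 2.63]
cap 1 [-0.18, 0.57, 1.95, -0.0, 0.62, 0.19]
cap -1 None
rod 1 [0.01, 0.55, 1.71, 0.0, 0.88, -0.27]
rod -1 None
rodend 1 [0.23, 0.54, 1.73, 0.0, 0.87, -0.05]
rodend -1 None
```

Run:
```python
from h import *
t0=manip.current_time()
print([np.round(manip.current_force(),2).tolist() for _ in range(4)],manip.current_time()-t0)
rk=np.arctan2(-.054,.9985);R=Rt(rk)
p=np.array([.5333,-.335,.013])
manip.move_ptp(p+[0,0,.085],R); print(manip.current_time())
manip.move_l(p,max_speed=.12); print(manip.current_time(),np.round(manip.current_ee_pos(),4),np.round(manip.current_force(),2))
manip.set_gripper(0.0,50); print(manip.current_time(),manip.current_grip_width(),np.round(manip.current_force(),2))
manip.move_l(p+[0,0,.10],max_speed=.2); print(manip.current_time(),manip.current_grip_width(),np.round(manip.current_force(),2))
for c in("scene","top"):
    im,d=manip.grab_frame(c); cv2.imwrite(f"pics/{c}1.png",im[:,:,::-1]); np.save(f"pics/{c}1d.npy",d)
a=cv2.imread("pics/scene1.png");b=cv2.imread("pics/top1.png")
f=lambda i,x0,y0,w,h:cv2.resize(i[y0:y0+h,x0:x0+w],(400,400),interpolation=cv2.INTER_CUBIC)
cv2.imwrite("pics/crop2.png",np.hstack([f(a,220,100,120,120),f(b,350,150,120,120)]))
```

```text
[[-0.73, -0.51, -1.1], [-0.73, -0.51, -1.1], [-0.73, -0.51, -1.1], [-0.73, -0.51, -1.1]] 0.0
2.5917
3.45 [ 0.5337 -0.3353  0.0137] [ 0.35 -0.48 -0.01]
3.8167 0.6807777391326199 [-1.82 -0.18  5.93]
4.4667 0.6837036486888128 [-0.99  0.35 -1.3 ]
```

View pics/crop2.png

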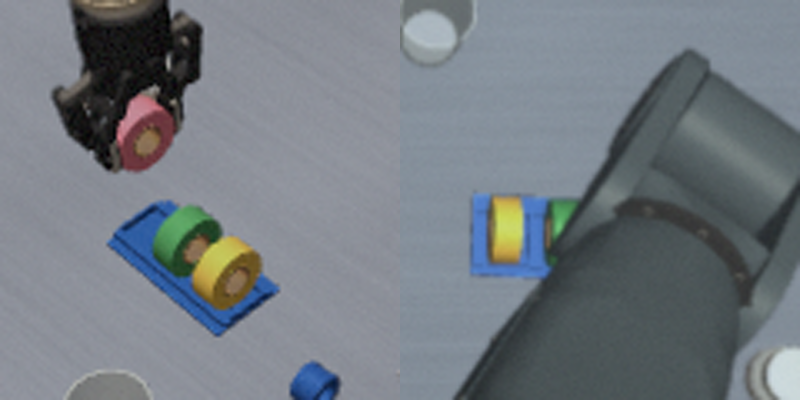

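Pink is held level, at grip width 0.68 (about 58 mm). I'll carry it to just off the rod tip and check the alignment.

Run:
```python
from h import *
R=Rt(TH)
manip.move_ptp(W(0,-.122,.1077),R); print(manip.current_time())
manip.dwell(.15)
print(manip.current_time(),np.round(manip.current_ee_pos(),4),W(0,-.122,.1077).round(4),stf(),manip.current_grip_width())
for c in("scene","top"):
    im,d=manip.grab_frame(c); cv2.imwrite(f"pics/{c}2.png",im[:,:,::-1]); np.save(f"pics/{c}2d.npy",d)
a=cv2.imread("pics/scene2.png");b=cv2.imread("pics/top2.png")
f=lambda i,x0,y0,w,h:cv2.resize(i[y0:y0+h,x0:x0+w],(400,400),interpolation=cv2.INTER_CUBIC)
cv2.imwrite("pics/crop3.png",np.hstack([f(a,340,190,100,100),f(b,210,160,100,100)]))
P=cloud("scene",np.load("pics/scene2d.npy"));hsv=cv2.cvtColor(a,cv2.COLOR_BGR2HSV).astype(int)
m=((hsv[...,0]>165)|(hsv[...,0]<6))&(hsv[...,1]>70)&(abs(P[...,0]-.566)<.08)&(abs(P[...,1]-.05)<.08)&(P[...,2]>.08)
Q=P[m]-O; print(len(Q), "sx",np.percentile(Q@S,[2,50,98]).round(4),"sy",np.percentile(Q@U,[2,50,98]).round(4),"z",np.percentile(Q[:,2],[2,50,98]).round(4))
```

```text
6.0167
6.1667 [0.5657 0.0534 0.1077] [0.5655 0.0544 0.1077] [-0.01  0.55 -1.15] 0.6799230946108066
94 sx [-0.026   0.0197  0.0619] sy [-0.1246 -0.112  -0.0583] z [0.1106 0.1502 0.3777]
```

View pics/crop3.png

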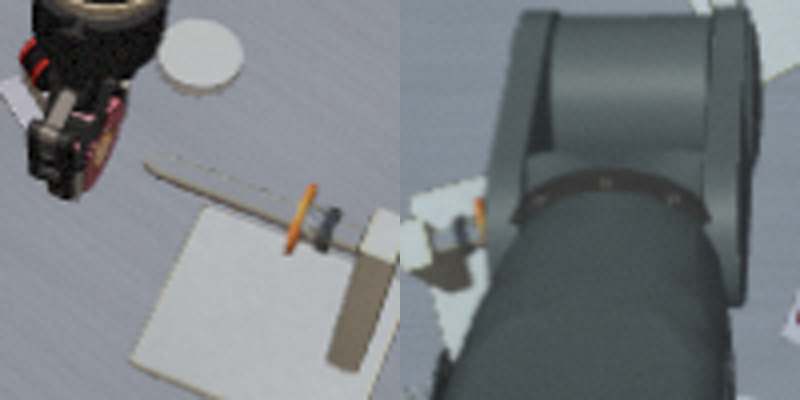

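The scene crop shows pink at crop (105,150), in line with the rod tip at (145,165), with a gap of about 1 cm. I'll thread it in steps while watching the forces.

```bash
cat >> h.py <<'E'
def rel():
    e=np.array(manip.current_ee_pos())-O; return np.array([e@S*1e3,e@U*1e3,e[2]*1e3]).round(2)
def step(sx,sy,z,v=.05):
    manip.move_l(W(sx,sy,z),max_speed=v); f=stf(); print(round(manip.current_time(),2),"rel",rel(),"F",f,flush=True); return f
E
python3 - <<'E'
from h import *
f0=stf()
for y in(-.100,-.092,-.084,-.076,-.066,-.050):
    f=step(0,y,.1077)-f0
    if abs(f).max()>5: print("stop");break
E
```

```text
6.86 rel [ 8.0000e-02 -9.9800e+01  1.0777e+02] F [ 1.1  -0.7  -0.08]
7.17 rel [-1.000e-02 -9.176e+01  1.077e+02] F [ 0.35  0.35 -0.74]
7.47 rel [-1.000e-02 -8.370e+01  1.077e+02] F [-0.06 -0.01 -0.62]
7.78 rel [-2.0000e-02 -7.5680e+01  1.0769e+02] F [ 1.19  0.49 -0.92]
8.13 rel [-1.000e-02 -6.566e+01  1.077e+02] F [ 0.07 -0.15 -0.22]
8.6 rel [ 1.000e-02 -4.974e+01  1.077e+02] F [ 0.74  0.59 -0.16]
```

Run:
```python
from h import *
def probe(y,z):
    for s in(1,-1):
        for k in(2.5,3.2,3.8,4.4,5,5.6,6.2,6.8):
            f=step(s*k/1000,y,z)
            if abs(f[0])>2.6: break
        manip.move_l(W(0,y,z),max_speed=.1)
probe(-.050,.1077)
```

```text
8.85 rel [  2.69 -50.2  107.7 ] F [-0.02 -0.12 -0.12]
9.1 rel [  3.2  -50.07 107.69] F [-0.39 -0.43 -1.31]
9.35 rel [  3.78 -50.01 107.7 ] F [-0.38 -0.3  -0.24]
9.6 rel [  3.94 -50.   107.6 ] F [-4.04 -0.33  2.07]
10.1 rel [ -2.5  -50.   107.75] F [-0.2   0.24 -0.3 ]
10.35 rel [ -3.18 -50.01 107.72] F [-0.11 -0.32 -0.9 ]
10.6 rel [ -3.81 -49.98 107.7 ] F [ 0.06 -0.38 -0.22]
10.85 rel [ -4.1  -50.03 107.85] F [ 1.92  0.2  -0.56]
11.1 rel [ -4.27 -50.06 108.06] F [ 6.34  0.66 -0.03]
```

The rod axis lies within 0.1 mm of my estimate at y=-50. I'll probe again deeper for yaw, then push home by feel.

Run:
```python
from h import *
z=.1077
step(0,-.014,z)
for s in(1,-1):
    for k in(3.5,4.1,4.6,5.1,5.7):
        f=step(s*k/1000,-.014,z)
        if abs(f[0])>2.6: break
    manip.move_l(W(0,-.014,z),max_speed=.1)
```

```text
12.22 rel [ -0.   -14.09 107.7 ] F [-0.29 -0.59 -0.43]
12.47 rel [  3.64 -14.22 107.72] F [-1.26 -0.25  1.45]
12.72 rel [  3.73 -14.16 107.64] F [-4.21 -1.74  3.39]
13.22 rel [ -3.59 -13.93 107.74] F [ 0.13  0.52 -0.36]
13.47 rel [ -4.04 -14.01 107.72] F [-0.34  0.27 -1.43]
13.72 rel [ -4.31 -14.02 107.82] F [ 1.83 -0.05 -0.63]
13.97 rel [ -4.49 -14.03 107.99] F [5.37 0.6  0.57]
```

```bash
cat >> h.py <<'E'
# refined by probing
O=O-.00043*S; TH=TH+.007; U=np.array([-np.sin(TH),np.cos(TH),0]); S=np.array([np.cos(TH),np.sin(TH),0])
E
python3 - <<'E'
from h import *
z=.1077
manip.move_l(W(0,-.010,z),Rt(TH),max_speed=.05); print(rel(),stf())
y=-.010
while y<.016:
    f=step(0,y:=y+.0015 if abs(stf()[1])<2.5 else y+.0008,z)
    if f[1]<-8: break
E
```

```text
[ -0.26  -9.71 107.6 ] [ 1.15  0.5  -0.85]
14.72 rel [-4.0000e-02 -8.4000e+00  1.0771e+02] F [-0.24  0.17 -0.58]
14.97 rel [  0.    -6.94 107.73] F [-0.13 -0.1  -0.54]
15.22 rel [-2.0000e-02 -5.4300e+00  1.0768e+02] F [-0.21 -0.01 -0.55]
15.47 rel [-2.0000e-02 -3.9400e+00  1.0769e+02] F [ 0.26  0.17 -1.31]
15.72 rel [ -0.    -2.42 107.69] F [ 0.18 -0.14 -0.22]
15.97 rel [-1.0000e-02 -9.2000e-01  1.0772e+02] F [ 0.   -0.61 -0.36]
16.22 rel [2.0000e-02 3.2000e-01 1.0773e+02] F [-0.09 -2.   -0.73]
16.47 rel [  0.     1.61 107.7 ] F [ 0.74 -6.12 -0.14]
16.72 rel [3.0000e-02 2.1500e+00 1.0772e+02] F [ 0.32 -7.36 -0.18]
16.97 rel [1.0000e-02 2.7100e+00 1.0771e+02] F [ -0.59 -10.26  -0.8 ]
```

Pink is home: contact was felt at TCP y about -0.3 mm, pressed 3 mm with 10 N. I'll set it down on the rod, release, and fetch green.

Run:
```python
from h import *
step(0,-.0003,.1077)
step(0,-.0003,.1050)
manip.set_gripper(1.0); print(manip.current_time(),stf(),manip.current_grip_width())
manip.move_l(W(0,-.0003,.185),max_speed=.25); print(manip.current_time(),stf())
R=Rt(np.arctan2(-.054,.9985));p=np.array([.5360,-.287,.013])
manip.move_ptp(p+[0,0,.085],R); print(manip.current_time())
for c in("scene","top"):
    im,d=manip.grab_frame(c); cv2.imwrite(f"pics/{c}3.png",im[:,:,::-1]); np.save(f"pics/{c}3d.npy",d)
a=cv2.imread("pics/scene3.png");b=cv2.imread("pics/top3.png")
f=lambda i,x0,y0,w,h:cv2.resize(i[y0:y0+h,x0:x0+w],(400,400),interpolation=cv2.INTER_CUBIC)
cv2.imwrite("pics/crop4.png",np.hstack([f(a,360,200,100,100),f(a,220,110,120,120)]))
```

```text
17.22 rel [ 5.0000e-02 -1.6000e-01  1.0774e+02] F [-0.28 -1.79 -0.63]
17.47 rel [  0.37  -0.11 105.43] F [-2.31 -1.98  5.25]
17.8583 [-0.03 -0.61 -0.39] 0.9995882305084156
18.325 [-0.57  0.56 -1.14]
20.0333
```

View pics/crop4.png

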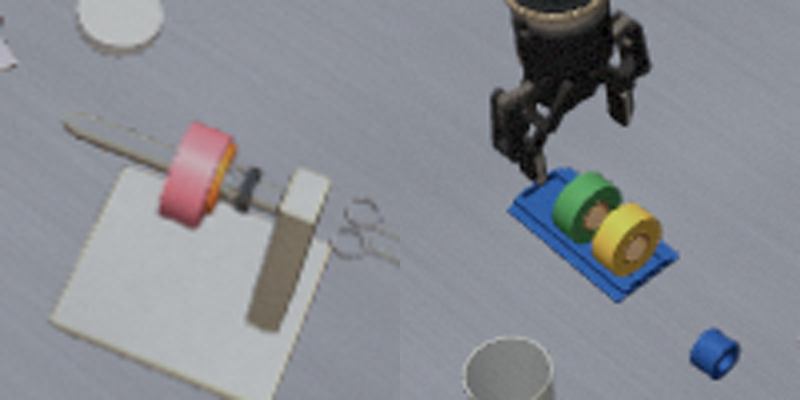

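Pink hangs on the rod against the orange plate (crop (200,175)). Yellow and green are still in the rack. Picking green.

Run:
```python
from h import *
p=np.array([.5360,-.287,.013])
manip.move_l(p,max_speed=.14); print(manip.current_time(),np.round(manip.current_ee_pos(),4),np.round(manip.current_force(),2))
manip.set_gripper(0.0,50); print(manip.current_time(),manip.current_grip_width(),np.round(manip.current_ee_pos(),4))
manip.move_l(p+[0,0,.10],max_speed=.2)
manip.move_ptp(W(0,-.122,.1077),Rt(TH))
manip.dwell(.1); print(manip.current_time(),rel(),stf(),manip.current_grip_width())
im,d=manip.grab_frame("scene"); cv2.imwrite(f"pics/scene4.png",im[:,:,::-1])
a=cv2.imread("pics/scene4.png")
f=lambda i,x0,y0,w,h:cv2.resize(i[y0:y0+h,x0:x0+w],(400,400),interpolation=cv2.INTER_CUBIC)
cv2.imwrite("pics/crop5.png",np.hstack([f(a,340,190,100,100),f(a,220,110,120,120)]))
```

```text
20.8917 [ 0.5365 -0.2872  0.0137] [0.91 0.18 1.18]
21.2583 0.6807819002259432 [ 0.5365 -0.2873  0.0142]
23.3 [-1.0000e-01 -1.2314e+02  1.0761e+02] [-0.2  -0.67 -0.92] 0.6808282299762616
```

View pics/crop5.png

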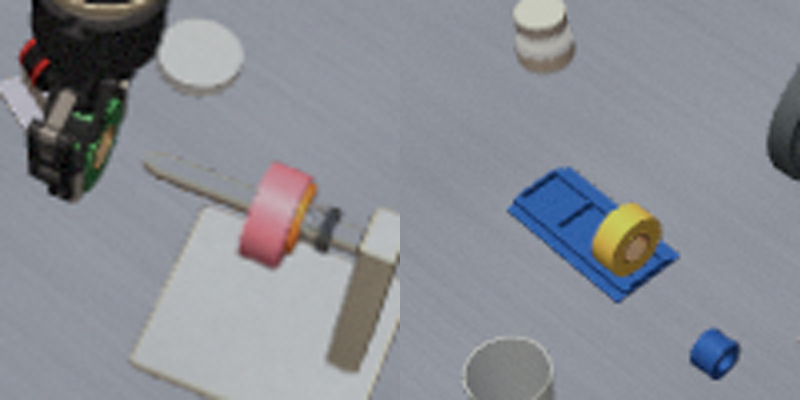

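Green is held in line with the tip and yellow is undisturbed. Threading green.

Run:
```python
from h import *
z=.1070; ok=True
for y in(-.098,-.086,-.074,-.055,-.034):
    f=step(0,y,z,.07)
    if abs(f).max()>5: print("stop");ok=False;break
y=-.034
while ok and y<-.012:
    y+=.0018 if abs(f[1])<2.5 else .0008
    f=step(0,y,z)
    if f[1]<-8 or abs(f[0])>5: break
```

```text
23.84 rel [ 6.0000e-02 -9.7570e+01  1.0706e+02] F [-0.06 -0.11 -1.09]
24.17 rel [  0.   -85.6  107.01] F [-0.36  0.19  0.23]
24.49 rel [ 2.0000e-02 -7.3570e+01  1.0704e+02] F [-1.17 -0.01 -0.59]
24.92 rel [ 1.000e-02 -5.457e+01  1.070e+02] F [-0.43 -0.31 -0.26]
25.37 rel [ -0.   -33.63 107.  ] F [-0.11 -0.12  0.07]
25.62 rel [ -0.   -32.31 106.99] F [-0.    0.12 -0.  ]
25.87 rel [ 1.000e-02 -3.039e+01  1.070e+02] F [ 1.13 -0.62 -0.22]
26.12 rel [ 1.0000e-02 -2.8530e+01  1.0701e+02] F [ 0.01 -0.33 -0.03]
26.37 rel [  0.   -26.71 106.99] F [-0.77  0.97  0.29]
26.62 rel [ 3.000e-02 -2.507e+01  1.070e+02] F [-0.34 -1.18 -0.54]
26.87 rel [ 6.0000e-02 -2.3650e+01  1.0705e+02] F [-0.33 -6.3  -0.67]
27.12 rel [ 6.0000e-02 -2.3070e+01  1.0703e+02] F [-0.42 -8.27 -0.96]
```

Run:
```python
from h import *
step(0,-.0256,.1070)
step(0,-.0256,.1052)
manip.set_gripper(1.0); print(manip.current_time(),stf(),manip.current_grip_width())
manip.move_l(W(0,-.0256,.185),max_speed=.25)
R=Rt(np.radians(-21.5));p=np.array([.4845,-.0425,.022])
manip.move_ptp(p+[0,0,.09],R); print(manip.current_time())
im,d=manip.grab_frame("scene"); cv2.imwrite(f"pics/scene5.png",im[:,:,::-1])
a=cv2.imread("pics/scene5.png")
f=lambda i,x0,y0,w,h:cv2.resize(i[y0:y0+h,x0:x0+w],(400,400),interpolation=cv2.INTER_CUBIC)
cv2.imwrite("pics/crop6.png",np.hstack([f(a,360,200,100,100),f(a,300,140,100,100)]))
```

```text
27.37 rel [-5.0000e-02 -2.5500e+01  1.0697e+02] F [-0.05 -1.33 -0.62]
27.62 rel [  0.26 -25.49 105.59] F [-1.16 -1.8   5.15]
28.0083 [-0.34  0.54  0.37] 0.9988588284153026
29.325
```

View pics/crop6.png

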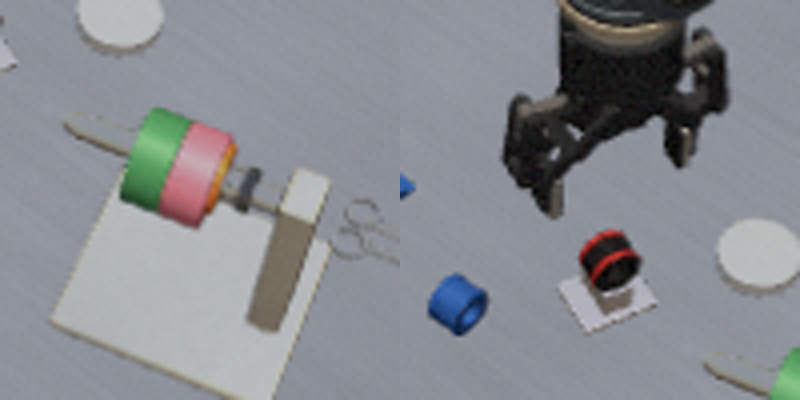

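Green and pink sit together against the plate. The gripper is above the black/red cap at crop (610,262), and the blue decoy is at (458,305). Grasping the cap.

Run:
```python
from h import *
p=np.array([.4845,-.0425,.022])-.0015*np.array([.366,.93,0])
manip.move_l(p,max_speed=.14); print(manip.current_time(),np.round(manip.current_ee_pos(),4),np.round(manip.current_force(),2))
manip.set_gripper(0.0,60); manip.dwell(.1);print(manip.current_time(),manip.current_grip_width(),np.round(manip.current_ee_pos(),4),np.round(manip.current_force(),2))
manip.move_l(p+[0,0,.10],max_speed=.2);print(manip.current_grip_width())
manip.move_ptp(W(0,-.125,.1050),Rt(TH))
manip.dwell(.1); print(manip.current_time(),rel(),stf(),manip.current_grip_width())
im,d=manip.grab_frame("scene"); cv2.imwrite(f"pics/scene6.png",im[:,:,::-1])
a=cv2.imread("pics/scene6.png")
f=lambda i,x0,y0,w,h:cv2.resize(i[y0:y0+h,x0:x0+w],(400,400),interpolation=cv2.INTER_CUBIC)
cv2.imwrite("pics/crop7.png",np.hstack([f(a,340,190,80,80),f(a,300,170,100,100)]))
```

```text
30.1667 [ 0.4845 -0.0437  0.0226] [0.44 0.44 0.34]
30.7833 0.4008939782775352 [ 0.4842 -0.0439  0.0225] [-1.6   0.74  7.45]
0.3988326009373243
32.1083 [  -1.03 -125.36  104.08] [-0.53 -0.34 -0.59] 0.4024369001643861
```

View pics/crop7.png

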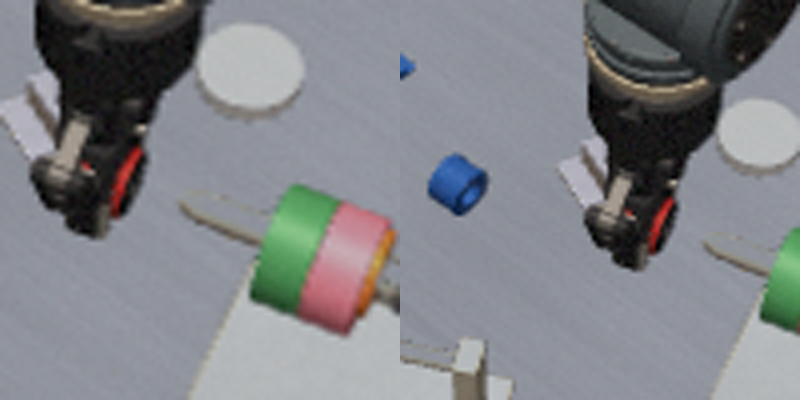

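The cap is held with the right jaw width (0.40, about 34 mm). I'll insert it slowly, correcting laterally by force.

Run:
```python
from h import *
x,z=0.,.1079
f=step(x,-.112,z,.06)
y=-.112; b=np.array([0,0,-.5])
while y<-.0679:
    y+=.004
    f=step(x,y,z,.04)-b
    if abs(f[0])>2: x+=.00006*f[0]; print("x->",x)
    if abs(f[2])>7: z+=.00004*(f[2]-np.sign(f[2])*4); print("z->",z)
    if f[1]<-14 or abs(f[0])>12 or abs(f[2])>14: print("stop");break
```

```text
32.53 rel [ 3.0000e-02 -1.1173e+02  1.0819e+02] F [-0.59 -0.18 -0.92]
32.78 rel [-4.0000e-02 -1.0784e+02  1.0786e+02] F [ 0.32 -0.05 -1.3 ]
33.03 rel [-2.0000e-02 -1.0382e+02  1.0787e+02] F [ 0.23 -0.67 -1.09]
33.28 rel [ -0.   -99.8  107.89] F [ 0.07  0.24 -0.59]
33.53 rel [ -0.   -95.79 107.91] F [-0.14  0.43 -0.98]
33.78 rel [ -0.   -91.76 107.9 ] F [-1.02 -0.22  0.24]
34.03 rel [-1.0000e-02 -8.7790e+01  1.0789e+02] F [-0.15  0.72 -0.49]
34.28 rel [ 3.0000e-02 -8.3790e+01  1.0792e+02] F [ 0.47  0.22 -0.6 ]
34.53 rel [-2.0000e-02 -7.9750e+01  1.0782e+02] F [ 1.21  1.25 -1.98]
34.78 rel [-8.0000e-02 -7.5550e+01  1.0783e+02] F [ 0.54  2.76 -1.11]
35.03 rel [-2.0000e-02 -7.1860e+01  1.0787e+02] F [ 0.76 -0.57 -1.89]
35.28 rel [-3.0000e-02 -6.7840e+01  1.0787e+02] F [ 0.03 -0.95 -3.32]
35.53 rel [-2.0000e-02 -6.3780e+01  1.0787e+02] F [ 0.51 -0.77 -2.22]
```

Run:
```python
from h import *
im,d=manip.grab_frame("scene"); cv2.imwrite(f"pics/scene7.png",im[:,:,::-1])
print(manip.current_grip_width(),rel(),stf())
cv2.imwrite("pics/crop8.png",cv2.resize(im[190:270,340:440,::-1],(800,600),interpolation=cv2.INTER_CUBIC))
```

```text
0.40068943047401984 [-5.0000e-02 -6.3770e+01  1.0789e+02] [-0.68 -1.04 -3.07]
```

View pics/crop8.png

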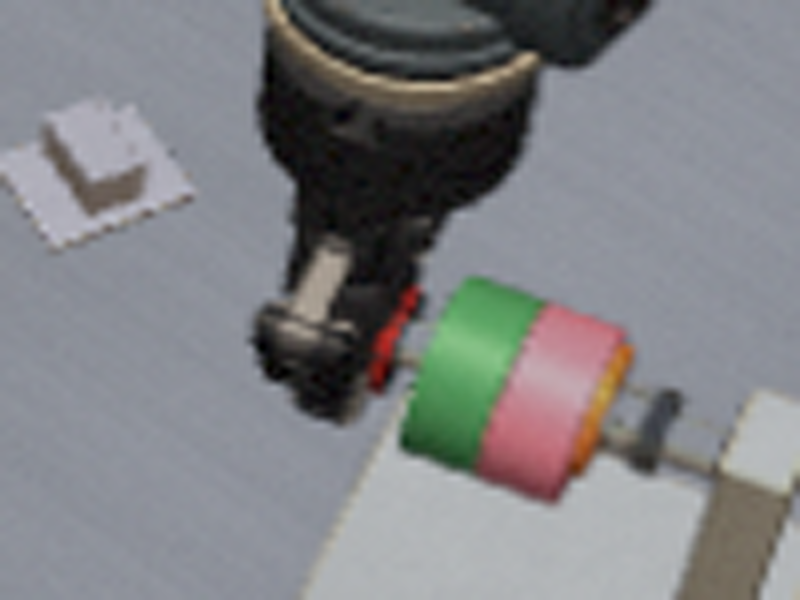

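The cap is on the rod with a visible gap to green (crop (415,355)). I'll continue pushing by feel.

Run:
```python
from h import *
x,z=0.,.1079; y=-.0638; on=None; f=stf()
while y<-.042:
    y+=.0016 if f[1]>-4 else .0008
    f=step(x,y,z,.04)
    if f[1]<-10.5 or abs(f[0])>8 or abs(f[2])>10: print("stop");break
```

```text
35.83 rel [ 2.000e-02 -6.220e+01  1.079e+02] F [ 0.41 -2.95 -3.26]
36.08 rel [-3.0000e-02 -6.0580e+01  1.0787e+02] F [ 1.14 -3.02 -3.28]
36.33 rel [-3.0000e-02 -5.8880e+01  1.0789e+02] F [ 0.69 -1.94 -2.64]
36.58 rel [-3.0000e-02 -5.7210e+01  1.0786e+02] F [ 0.35 -2.69 -3.01]
36.83 rel [-1.0000e-02 -5.5660e+01  1.0788e+02] F [ 0.19 -1.9  -3.04]
37.08 rel [-4.0000e-02 -5.4070e+01  1.0787e+02] F [ 0.14 -2.48 -3.28]
37.33 rel [ -0.   -52.77 107.87] F [ 0.89 -4.95 -2.76]
37.58 rel [ 3.0000e-02 -5.2320e+01  1.0791e+02] F [ 0.09 -7.07 -3.11]
37.83 rel [ -0.   -51.77 107.89] F [-0.53 -8.84 -4.28]
38.08 rel [-1.0000e-02 -5.1180e+01  1.0789e+02] F [ -0.8  -11.05  -4.34]
stop
```

Run:
```python
from h import *
f=step(0,-.0497,.1079,.04)
f=step(0,-.0497,.1075,.04)
manip.dwell(.2); print(rel(),stf())
im,d=manip.grab_frame("scene"); cv2.imwrite("pics/scene8a.png",im[:,:,::-1])
manip.set_gripper(0.75); print(manip.current_time(),stf(),manip.current_grip_width())
manip.move_l(W(0,-.0515,.19),max_speed=.2); print(manip.current_time(),stf())
manip.move_ptp(W(0,-.22,.25),Rt(TH)); print(manip.current_time())
a=cv2.imread("pics/scene8a.png")
im,d=manip.grab_frame("scene"); cv2.imwrite("pics/scene8.png",im[:,:,::-1]); np.save("pics/scene8d.npy",d)
b=cv2.imread("pics/scene8.png")
f=lambda i:cv2.resize(i[200:280,360:440],(400,400),interpolation=cv2.INTER_CUBIC)
cv2.imwrite("pics/crop9.png",np.hstack([f(a),f(b)]))
```

```text
38.33 rel [ 1.0000e-02 -5.0870e+01  1.0789e+02] F [ -0.4  -12.49  -3.61]
38.58 rel [ 5.0000e-02 -5.0870e+01  1.0784e+02] F [ -1.7  -12.95  -0.87]
[ 6.0000e-02 -5.0860e+01  1.0784e+02] [ -2.57 -12.03   0.06]
39.2333 [ 0.24 -0.03  0.36] 0.7486628714305388
39.8 [-0.2   0.87 -0.68]
40.55
```

View pics/crop9.png

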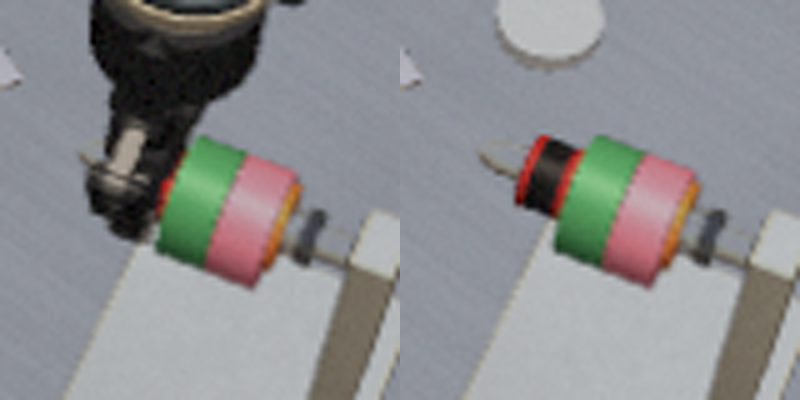

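All three are on the rod and touching. Next I'll check that the plate is still compressed, using the sub-pixel shift of the roll patch against the earlier unpressed frame.

Run:
```python
from h import *
g=lambda n:cv2.cvtColor(cv2.imread(f"pics/scene{n}.png"),cv2.COLOR_BGR2GRAY).astype(np.float32)
hsv=cv2.cvtColor(cv2.imread("pics/scene8.png"),cv2.COLOR_BGR2HSV).astype(int)
d=(proj("scene",W(0,.010,.13))-proj("scene",W(0,0,.13)))[0]; print("px per 10mm",d)
pk=proj("scene",W(0,0,.13))[0]; print(pk)
ref=g(5)
def shift(t,r,box):
    x0,y0,w,h=box
    A=np.eye(2,3,dtype=np.float32)
    cc,A=cv2.findTransformECC(r[y0:y0+h,x0:x0+w],t[y0:y0+h,x0:x0+w],A,cv2.MOTION_TRANSLATION,(3,200,1e-6),None,3)
    v=A[:,2]; return v, (v@d)/(d@d)*10, cc
for n in("3","4","7","8a","8"):
    t=g(n)
    bx=(396,230,20,26) if n in("3","4") else (394,228,22,28)
    print(n,"stack mm",shift(t,ref,(395,228,23,30)),"static post",shift(t,ref,(424,240,20,35))[1])
```

```text
px per 10mm [4.01759724 1.55185011]
[409.68675224 242.66949831]
3 stack mm (array([ 0.9773715 , -0.05191318], dtype=float32), np.float64(2.073457302962897), 0.5735642730004489) static post -0.032428034835719585
4 stack mm (array([ 0.9937297 , -0.04711141], dtype=float32), np.float64(2.1129047039352638), 0.5723141644370842) static post 0.0022195916645914426
7 stack mm (array([0.01496087, 0.00030597], dtype=float32), np.float64(0.032659706435019004), 0.9996648380149525) static post -0.0009870365241024894
8a stack mm (array([1.5906197, 0.5158636], dtype=float32), np.float64(3.8766972374813435), 0.9752904335863984) static post -0.06841409603781226
8 stack mm (array([0.72564524, 0.29883605], dtype=float32), np.float64(1.8216829136617978), 0.9195988061956581) static post -0.049518180608817866
```

Run:
```python
from h import *
manip.dwell(1.5)
im,_=manip.grab_frame("scene"); cv2.imwrite("pics/scene9.png",im[:,:,::-1])
g=lambda n:cv2.cvtColor(cv2.imread(f"pics/scene{n}.png"),cv2.COLOR_BGR2GRAY).astype(np.float32)
d=(proj("scene",W(0,.010,.13))-proj("scene",W(0,0,.13)))[0]
for a,b,box in(("5","9",(400,228,20,30)),("8","9",(385,222,33,36)),("0","9",(270,165,35,35)),("0","9",(300,200,30,30))):
    x0,y0,w,h=box
    cc,A=cv2.findTransformECC(g(a)[y0:y0+h,x0:x0+w],g(b)[y0:y0+h,x0:x0+w],np.eye(2,3,dtype=np.float32),cv2.MOTION_TRANSLATION,(3,200,1e-6),None,3)
    print(a,b,box,A[:,2],(A[:,2]@d)/(d@d)*10,cc)
cv2.imwrite("pics/s9.png",im[:,:,::-1]); print(manip.current_time())
```

```text
5 9 (400, 228, 20, 30) [0.70537114 0.33933035] 1.8116490689995346 0.8863342873928215
8 9 (385, 222, 33, 36) [0.00535111 0.00977341] 0.019766464331136838 0.9996393539125344
0 9 (270, 165, 35, 35) [-0.46786526  0.36281183] -0.709818006455073 0.8189223305110239
0 9 (300, 200, 30, 30) [-0.02061511  0.02211115] -0.026151904734718942 0.9995668736665513
42.15
```

View pics/s9.png

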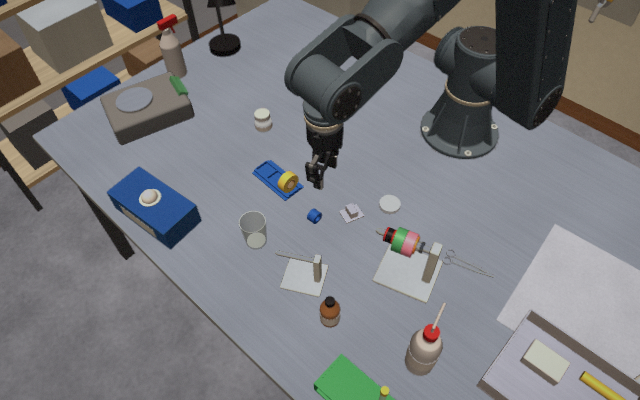

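The stack hasn't moved in 1.5 s, and the plate is still pressed in about 1.8 mm. Yellow is at scene (288,181) and the blue decoy at (314,215), both in place. Handing in.

```bash
python3 -c "
from bench import manip
print(manip.sign_off(),manip.current_time())"
```

```text
the job is handed in; nothing more can be done
the job is handed in; nothing more can be done
```

I threaded pink, then green, then the black cap onto the larger stand's rod and pushed each one home by feel. I handed the job in at about 42 s. No move gave an error, and the hand-in reports no verdict.

| Part | How far it pressed the plate | Push force |
|---|---|---|
| Pink | about 3 mm | 10 N |
| Green | about 2.5 mm | 8 N |
| Cap | about 3 mm | 12–13 N, part of it strip drag |

- **Sideways forces:** they stayed within about 6.5 N, and the highest came while I was probing for the rod's exact line with the pink roll.
- **After release:** the three parts stayed touching and the plate stayed pressed in about 1.8 mm. They did not move over the next 1.5 s, and the gripper was well clear.
- **Weaker checks:** the cap's deepest press read 2.7 mm from the arm's position but about 3.9 mm in the picture, partly hidden by the gripper. Both are well under 6 mm. My image check on the yellow roll was spoiled because green had left the view beside it, but by eye it had not moved. The blue look-alike of the cap had not moved in the image comparison.

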